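# Start the seed cleaner in order

### The job

Start up the seed cleaner with closed fingers, in this order: push the raised near half of its rocker switch down until that half lies level, then press the large round key (suction), then the square key (shaker), and last the long bar key (seed feed), each all the way in so that it stays down. Do not press a key before its turn, leave the small round key up, and leave the bowls, tin, stick and the other things around where they are; nothing is to be picked up.

Things in the scene. Friction and masses are not known exactly. Their poses are not given: they have to be found in the camera images.
- cleaner: Light-grey seed cleaner, fixed, 360 (y) x 320 (x) mm. Origin on the table under the middle of the control row; x points away from the robot (yaw up to 0.3 rad), y along the row. Panel 60 mm high from x = -97 to 47 mm, then a sieve deck, rim 71 mm high. Four keys and a rocker in one row at x = 0, 64 mm apart (y = -128 to 128 mm), their order changing; in front of them a 60 mm ledge with tin and stick
- round_top (a point): The large round key: a disc 34 mm in diameter (suction fan). Light-grey plastic, in the control row. Up, its top is 74 mm above the table, 11 mm above its black socket plate; it goes 7 mm straight down against about 3 N of friction and stays where it is left (no spring). Point: centre of its top face, moves with it; z up, x as the cleaner's
- key_round (a joint): travel of the large round key: 0 = up (out), 0.007 m = fully in; it stays where it is left
- square_top (a point): The square key, 34 x 34 mm (shaker). Light-grey plastic, in the control row. Up, its top is 74 mm above the table, 11 mm above its black socket plate; it goes 7 mm straight down against about 3 N of friction and stays where it is left (no spring). Point: centre of its top face, moves with it; z up, x as the cleaner's
- key_square (a joint): travel of the square key: 0 = up (out), 0.007 m = fully in; it stays where it is left
- bar_top (a point): The long bar key, 56 mm from front to back and 18 mm wide (seed feed). Light-grey plastic, in the control row. Up, its top is 74 mm above the table, 11 mm above its black socket plate; it goes 7 mm straight down against about 3 N of friction and stays where it is left (no spring). Point: centre of its top face, moves with it; z up, x as the cleaner's
- key_bar (a joint): travel of the long bar key: 0 = up (out), 0.007 m = fully in; it stays where it is left
- small_top (a point): The small round key, 16 mm in diameter (gate release; to be left alone). Light-grey plastic, in the control row. Up, its top is 74 mm above the table, 11 mm above its black socket plate; it goes 7 mm straight down against about 3 N of friction and stays where it is left (no spring). Point: centre of its top face, moves with it; z up, x as the cleaner's
- key_small (a joint): travel of the small round key: 0 = up (out), 0.007 m = fully in; it stays where it is left
- rocker_press (a point): Rocker main switch: light-grey see-saw 32 mm wide, 62 mm long along the cleaner's x, two flat halves in a shallow V, hinge at mid-length 70 mm above the table. Off: far half level, near half (robot side) tilted up 0.4 rad. On: near half level, face 73 mm high. Point: on the near half's face 20 mm from the hinge; push it straight down about 8 mm with about 3 N; stays where left
- rocker (a joint): angle of the rocker: 0 = off (near half up), 0.4 rad = fully on (near half pressed down, lying level); stays where it is left
- tin: Small round aluminium tin standing on the cleaner's front ledge, 34 dia x 24 high (mm); loose bystander, origin at the centre of its underside
- stick: Wooden sorting stick, 10 x 100 x 6, lying on the front ledge (mm); loose bystander, origin at the centre of its underside
- dish: Small white dish, 68 dia x 24 high, standing on the sieve deck (mm); loose bystander, origin at the centre of its underside
- bowl_lilac: Lilac bowl, 136 dia x 56 high, on the table left of the cleaner (mm); loose bystander, origin at the centre of its underside
- bowl_cream: Cream bowl, 150 dia x 62 high, on the table right of the cleaner (mm); loose bystander, origin at the centre of its underside
- case: Black spectacle case, 160 x 62 x 34, on the table right of the cleaner (mm); loose bystander, origin at the centre of its underside
- jar: Closed glass jar, 52 dia x 85 high, on the table left of the cleaner (mm); loose bystander, origin at the centre of its underside

How it is judged:
By the outcome, as a careful person would: the job done as asked, in the order asked, and still so for the second after the job is handed in, with the robot touching nothing.
It also fails if it takes over 54 s, if anything falls off the work surface, if the arm or the gripper's body presses on something with over 40 N, if the wrist force passes 120 N, or if a joint passes its speed limit or range.

### The arm

A 6-joint arm with a two-finger parallel gripper is mounted at the origin on the work surface. World frame = base frame: x ahead of the robot, y to its left, z up, the work surface at z = 0. Lengths are in m, angles in rad, forces in N, time in s.
With the tool pointing down it reaches from about 0.35 to 0.85 m from the base axis. Payload 8.1 kg.
Tool frame: the origin (TCP) lies on the centre line of the jaws, within the pads' length; the fingertips stand robot.tips_ahead ahead of it and the grasp point (between the pads) lies 8 mm behind it (robot.tips_ahead is the distance from the TCP to the fingertips, in m); z points along the fingers, y is the direction in which the jaws open and shut (so a half turn about z gives the same grasp; the last joint's range is limited). The gripper opens to 93 mm and grips with 3 to 60 N. Pads are 15 mm wide; open, the fingers measure 128 mm over their backs; the gripper's body (75 mm by 188 mm) begins 65 mm behind the grasp point.
Start: joints at [-1.423, 0.13, 1.488, -0, 1.523, -0.085], TCP at [0.138, -0.584, 0.23] pointing down, gripper open.
Joint ranges: [-2.96, 2.96], [-0.89, 2.26], [0.02, 2.5], [-1.34, 4.48], [0, 2.73], [-2.66, 2.66]. Speed limits (rad/s): [2.39, 2.39, 2.79, 3.14, 3.14, 3.14].

### API

Orientations are given as a rotation vector (axis times angle).
In Python, from plant import monitor, eyes, job, robot gives the robot as it stands.
- The arm moves only by the tool servo_tool, never from a script. Its argument "plan" is a list that holds one entry, the list of rows, each a list of 7 numbers: the closure, from -1 (fully open) to 1 (shut), so that 0 is half open, then the shift along the world's x, y, z in mm, then the turn, a rotation vector about the world's x, y, z in rad. In form: [[[hand, dx, dy, dz, ax, ay, az], ...]]. A call has 1 to 12 rows; each row shifts and turns the commanded pose from where the row before left it; what a row does not reach is not made up. A row lasts 1/10 s, in which the tool goes at most 50 mm and 8.59 degrees, less where a joint would pass 70% of its speed; a pose out of reach is approached as far as the arm can. A call with a gripper value outside its range is refused whole. The fingers move at their own pace and stop on an object; "force" is the grip in N (left out, the last holds). Time passes only in rows, so rows that do not move let the fingers close. It gives the time, the measured TCP pose, the force and the opening at its end, in the units of the state.
- monitor.read_state(): the state, without advancing time (a new reading comes with each control period).
- eyes.read_camera(name): name is "scene" or "top"; returns the picture (420x560x3 uint8, red, green, blue); there is no depth.
- eyes.camera_info(name): a dict with "mtx" (3x3 intrinsics, pixels), "R" (3x3) and "t" (3): a world point X has camera coordinates R X + t. Camera axes: x right, y down, z forward; pixel columns grow to the right and rows downward; lengths in m; the calibration is good to about 2 mm. A picture is of the moment at which its call begins. camera_info takes no time and is no camera call.
- job.close_job(): hands the job in, once; it reports no verdict.
The state is a dict: "t": time; "q": joint angles; "dq": joint speeds; "joint_torque": joint torques, N m; "tool_pos": TCP position; "orientation": TCP orientation; "force": force on the tool from outside, world axes, zero at the start; "wrist_torque": the same for the moment, N m; "opening": finger opening in m.
Only numpy, scipy, OpenCV 4.12 (cv2) and the standard library are available. Lean on these libraries where they do the work, as an engineer would, in place of code of your own. Each camera call takes 0.05 s, during which the arm holds its last target. There are 200 camera calls.

## Working session

There is one attempt and no reset: what is moved stays moved. The work goes in short steps, Python scripts to look and compute and a tool call to move; the robot and the scene stay as the last step left them, time stands still between calls to the robot, and variables do not carry over. Pictures are saved under pics/ and viewed, about 8 in all and at most 12, crops included, and the job is handed in when it is done.

Besides the shell and the picture viewer there is one more tool, called after "Call:" as name(argument=value, ...), one argument or row to a line, values as JSON. servo_tool: Moves the arm, as the interface text tells. Its arguments: {"type":"object","properties":{"plan":{"type":"array"},"force":{"type":"number"}},"required":["plan"]}

```bash
mkdir -p pics && ls && python3 - <<'E'
from plant import monitor, eyes, job, robot
import cv2
for n in("scene","top"):
    cv2.imwrite(f"pics/{n}0.png",cv2.cvtColor(eyes.read_camera(n),cv2.COLOR_RGB2BGR)); i=eyes.camera_info(n);print(n,i)
print(robot.tips_ahead, monitor.read_state())
E
```

```text
pics
scene {'mtx': array([[505.33175775,   0.        , 277.68749579],
       [  0.        , 505.33175775, 217.44960172],
       [  0.        ,   0.        ,   1.        ]]), 'R': array([[ 0.01170752,  0.99984203, -0.01337367],
       [ 0.79451924, -0.01742227, -0.60698899],
       [-0.60712611, -0.0035193 , -0.7945977 ]]), 't': array([-0.04630294, -0.41496283,  1.56106959])}
top {'mtx': array([[387.59293955,   0.        , 281.45310561],
       [  0.        , 387.59293955, 205.5951113 ],
       [  0.        ,   0.        ,   1.        ]]), 'R': array([[ 0.02777044, -0.99946218,  0.01744   ],
       [-0.98709538, -0.03017101, -0.15726542],
       [ 0.15770702, -0.01284762, -0.98740237]]), 't': array([0.01838596, 0.57325721, 0.99854786])}
0.011 {'t': 0.1, 'q': array([-1.42341285e+00,  1.31085065e-01,  1.48915385e+00,  3.49137676e-05,
        1.52297352e+00, -8.53778786e-02]), 'dq': array([-0.0003607 , -0.00151993, -0.00200413,  0.00116871,  0.00019371,
        0.00141068]), 'joint_torque': array([ 1.80480329e-03, -5.61341715e+01, -4.93094766e+01,  7.70366471e-02,
        2.89390184e-02, -5.91064077e-05]), 'tool_pos': array([ 0.13837588, -0.58333431,  0.22870174]), 'orientation': array([-3.11873225e+00, -3.64605117e-01,  2.41053334e-05]), 'force': array([0.3929102 , 0.65312084, 0.31496592]), 'wrist_torque': array([-0.00749573, -0.02163445,  0.0244166 ]), 'opening': 0.09322571997477908}
```

View pics/top0.png

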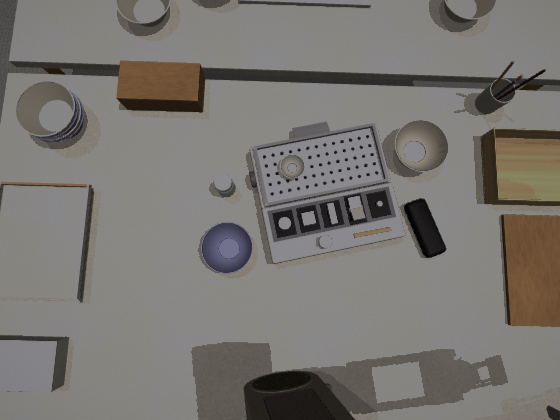

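View pics/scene0.png

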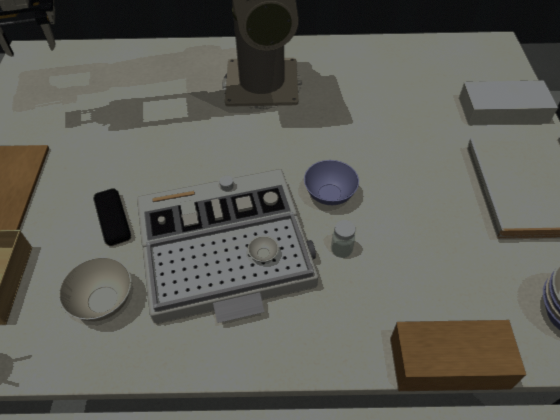

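Top view, left (+y) to right: large round (285,223), square (308,218), bar (332,213), rocker (356,207), small (379,203). The tin is at (325,241) and the stick at (372,233). Next I'll look at enlarged crops.

```bash
python3 - <<'E'
import cv2
for n,(x,y,w,h) in dict(top=(260,180,150,85),scene=(132,170,170,80)).items():
    im=cv2.imread(f"pics/{n}0.png")[y:y+h,x:x+w]
    im=cv2.convertScaleAbs(im,alpha=1.3)
    k=5 if n=="top" else 4.5
    cv2.imwrite(f"pics/{n}c.png",cv2.resize(im,None,fx=k,fy=k,interpolation=cv2.INTER_CUBIC))
E
```

```text
(no output)
```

View pics/topc.png

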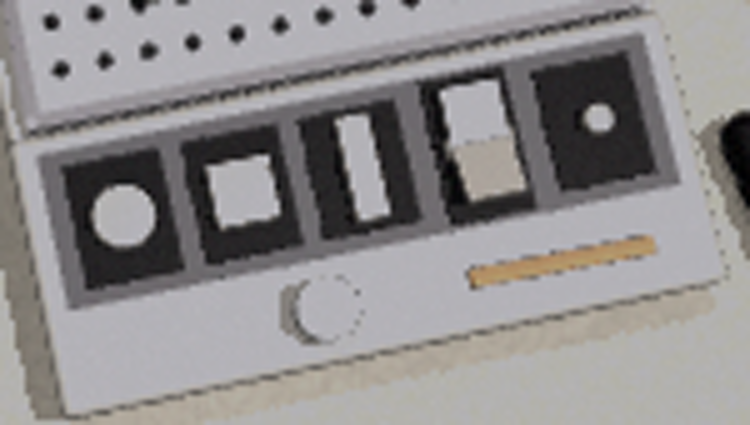

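View pics/scenec.png

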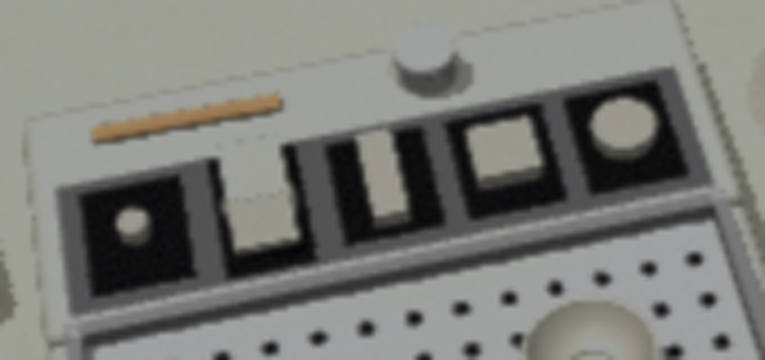

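Both crops show the same order. Top-crop centres: round (123,216), square (243,191), bar (361,167), rocker hinge (487,139), small (599,118). Scene-crop centres: round (624,125), square (504,148), bar (381,170), hinge (260,193), small (132,222).

```bash
cat > h.py <<'E'
import numpy as np
from plant import eyes
def ray(n,px,z):
    i=eyes.camera_info(n);R,t=i["R"],i["t"]
    d=R.T@np.linalg.inv(i["mtx"])@[px[0],px[1],1]; c=-R.T@t
    return c+d*(z-c[2])/d[2]
E
python3 - <<'E'
from h import *
T=[(123,216),(243,191),(361,167),(487,139),(599,118)];S=[(624,125),(504,148),(381,170),(260,193),(132,222)]
zs=[.074,.074,.074,.070,.074]; ys=np.array([128,64,0,-64,-128])/1e3
P=[[],[]]
for a,b,z in zip(T,S,zs):
    p=ray("top",[(a[0]+.5)/5-.5+260,(a[1]+.5)/5-.5+180],z); q=ray("scene",[(b[0]+.5)/4.5-.5+132,(b[1]+.5)/4.5-.5+170],z)
    P[0].append(p);P[1].append(q);print(p.round(4),q.round(4))
for A in (*P,[(p+q)/2 for p,q in zip(*P)]):
    A=np.array(A);i=[0,1,2,4];fx=np.polyfit(ys[i],A[i,0],1);fy=np.polyfit(ys[i],A[i,1],1)
    print("yaw",np.arctan2(-fx[0],fy[0]),"scale",np.hypot(fx[0],fy[0]),"origin",fx[1],fy[1])
yaw=np.arctan2(-fx[0],fy[0]);o=np.array([fx[1],fy[1]]);ex=np.array([np.cos(yaw),np.sin(yaw)]);ey=np.array([-ex[1],ex[0]])
for n,y in zip("round square bar rocker small".split(),ys): print(n,(o+ey*y).round(4))
print("rocker press",(o-ey*.064-ex*.0184).round(4),"ex",ex)
E
```

```text
[0.5228 0.0271 0.074 ] [0.5201 0.0238 0.074 ]
[ 0.5378 -0.0352  0.074 ] [ 0.5341 -0.0384  0.074 ]
[ 0.5523 -0.0967  0.074 ] [ 0.5473 -0.1014  0.074 ]
[ 0.5698 -0.1637  0.07  ] [ 0.5578 -0.1633  0.07  ]
[ 0.5821 -0.2221  0.074 ] [ 0.5782 -0.2257  0.074 ]
yaw 0.2335129043261395 scale 1.0000852131501503 origin 0.5524649189479329 -0.09728941263061039
yaw 0.22854451927310127 scale 1.0009140655712399 origin 0.5485244363193729 -0.1010033737828282
yaw 0.23102768279713737 scale 1.0004965522148677 origin 0.550494677633653 -0.0991463932067193
round [0.5212 0.0255]
square [ 0.5358 -0.0368]
bar [ 0.5505 -0.0991]
rocker [ 0.5651 -0.1614]
small [ 0.5798 -0.2237]
rocker press [ 0.5472 -0.1657] ex [0.97343159 0.22897802]
```

Yaw is 0.231. The fitted spacing matches 64 mm (scale 1.0005), and the two cameras agree to about 4 mm. The tool's jaw axis already lies along the row, so no turning is needed. Moving over the rocker with the fingers closing.

Call:
servo_tool(
  plan=[
    [[1,30,30,0,0,0,0],[1,35,35,0,0,0,0],[1,35,35,0,0,0,0],[1,35,35,0,0,0,0],[1,35,35,0,0,0,0],[1,35,35,0,0,0,0],[1,35,35,0,0,0,0],[1,35,35,0,0,0,0],[1,35,35,0,0,0,0],[1,35,35,0,0,0,0],[1,35,35,0,0,0,0],[1,25,33,0,0,0,0]],
  ],
  force=20,
)

```text
t: 1.3
tool_pos: [0.5448, -0.1686, 0.2291]
orientation: [-3.12, -0.366, 0.0]
force: [0.1, -0.8, 0.3]
opening: 0.0025
```

Call:
servo_tool(
  plan=[
    [[1,0,0,-30,0,0,0],[1,0,0,-30,0,0,0],[1,0,0,-20,0,0,0],[1,0,0,0,0,0,0],[1,0,0,0,0,0,0]],
  ],
)

```text
t: 1.8
tool_pos: [0.5431, -0.1707, 0.1496]
orientation: [-3.12, -0.365, 0.002]
force: [1.3, -0.5, 0.5]
opening: 0.0008
```

Call:
servo_tool(
  plan=[
    [[1,4,5,-15,0,0,0],[1,0,0,-15,0,0,0],[1,0,0,-15,0,0,0],[1,0,0,0,0,0,0],[1,0,0,0,0,0,0]],
  ],
)

```text
t: 2.3
tool_pos: [0.5468, -0.1656, 0.1038]
orientation: [-3.119, -0.365, 0.002]
force: [0.3, 0.0, 0.0]
opening: 0.0009
```

```bash
cat > snap.py <<'E'
import sys,cv2
from plant import eyes
f=[]
for n,(x,y,w,h) in dict(top=(260,180,150,85),scene=(132,150,170,100)).items():
    im=cv2.cvtColor(eyes.read_camera(n),cv2.COLOR_RGB2BGR)[y:y+h,x:x+w]
    im=cv2.convertScaleAbs(im,alpha=1.3)
    f.append(cv2.resize(im,(500,int(500*h/w)),interpolation=cv2.INTER_CUBIC))
cv2.imwrite(f"pics/{sys.argv[1]}.png",cv2.vconcat(f))
E
python3 snap.py rock1
```

```text
(no output)
```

View pics/rock1.png

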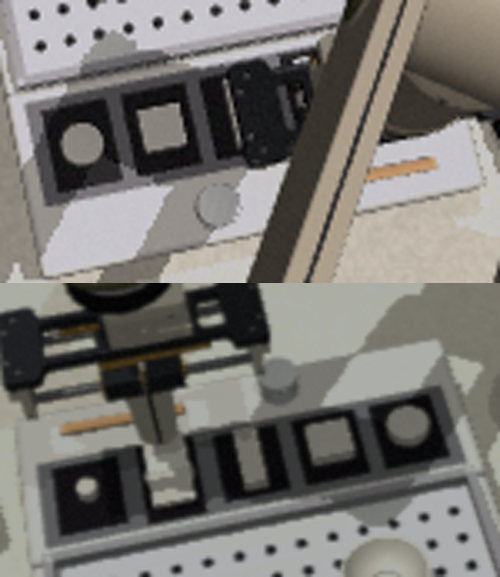

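The scene half shows the closed tips over the near half of the rocker, centred sideways at about (160,435). The top view is hidden by the arm. Pressing down slowly.

Call:
servo_tool(
  plan=[
    [[1,0,0,-4,0,0,0],[1,0,0,-4,0,0,0],[1,0,0,-4,0,0,0],[1,0,0,-3,0,0,0],[1,0,0,-3,0,0,0],[1,0,0,0,0,0,0],[1,0,0,0,0,0,0]],
  ],
)

```text
t: 3.1
tool_pos: [0.5474, -0.1657, 0.0864]
orientation: [-3.12, -0.365, 0.0]
force: [-0.4, 0.1, -0.1]
opening: 0.0009
```

Call:
servo_tool(
  plan=[
    [[1,0,0,-1,0,0,0],[1,0,0,-1,0,0,0],[1,0,0,0,0,0,0],[1,0,0,0,0,0,0]],
  ],
)

```text
t: 3.5
tool_pos: [0.5474, -0.1658, 0.0846]
orientation: [-3.12, -0.365, 0.0]
force: [-0.1, 0.7, 0.7]
opening: 0.0007
```

Call:
servo_tool(
  plan=[
    [[1,0,0,-1,0,0,0],[1,0,0,-1,0,0,0],[1,0,0,0,0,0,0]],
  ],
)

```text
t: 3.8
tool_pos: [0.5475, -0.1659, 0.0842]
orientation: [3.12, 0.365, 0.0]
force: [-7.8, 2.2, 13.7]
opening: 0.0008
```

Call:
servo_tool(
  plan=[
    [[1,0,0,-1,0,0,0],[1,0,0,0,0,0,0],[1,0,0,0,0,0,0]],
  ],
)

```text
t: 4.1
tool_pos: [0.5476, -0.1659, 0.0841]
orientation: [3.12, 0.365, 0.0]
force: [-10.6, 3.6, 20.6]
opening: 0.0003
```

Call:
servo_tool(
  plan=[
    [[1,0,0,6,0,0,0],[1,0,0,20,0,0,0],[1,0,0,25,0,0,0],[1,-5,38,0,0,0,0],[1,-5,38,0,0,0,0],[1,-5,38,0,0,0,0],[1,-5,38,0,0,0,0],[1,-6,39,0,0,0,0],[1,0,0,-15,0,0,0],[1,0,0,0,0,0,0],[1,0,0,0,0,0,0]],
  ],
)

```text
t: 5.2
tool_pos: [0.521, 0.0244, 0.117]
orientation: [3.12, 0.364, -0.002]
force: [0.1, -0.0, 0.6]
opening: 0.0003
```

```bash
python3 snap.py rnd1
```

```text
(no output)
```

View pics/rnd1.png

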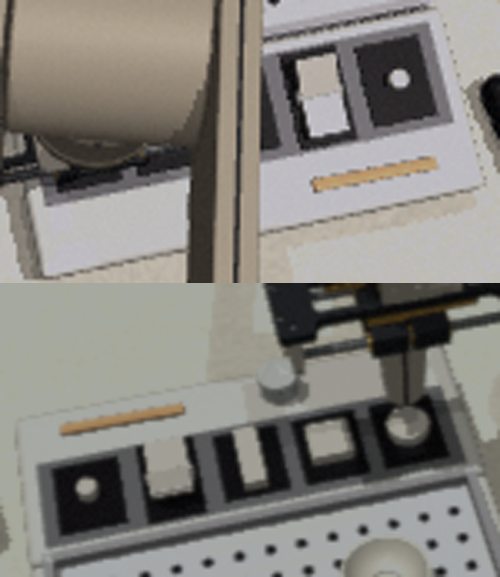

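The rocker has flipped: its near half (325,115) is now the bright, level one. The tips are centred above the round key at (408,400) in the scene half. Pressing it.

Call:
servo_tool(
  plan=[
    [[1,0,0,-12,0,0,0],[1,0,1,-12,0,0,0],[1,0,0,-4,0,0,0],[1,0,0,-3,0,0,0],[1,0,0,-3,0,0,0],[1,0,0,-3,0,0,0],[1,0,0,-2,0,0,0],[1,0,0,-1,0,0,0],[1,0,0,0,0,0,0],[1,0,0,0,0,0,0]],
  ],
)

```text
t: 6.3
tool_pos: [0.5215, 0.0262, 0.0782]
orientation: [3.12, 0.365, 0.0]
force: [-5.1, -0.9, 5.1]
opening: 0.0007
```

Call:
servo_tool(
  plan=[
    [[1,0,0,-1,0,0,0],[1,0,0,-1,0,0,0],[1,0,0,0,0,0,0],[1,0,0,0,0,0,0]],
  ],
)

```text
t: 6.7
tool_pos: [0.5217, 0.0262, 0.0779]
orientation: [3.12, 0.365, 0.0]
force: [-11.4, -0.4, 20.6]
opening: 0.0006
```

The round key has bottomed at 67 mm with 20 N. Next is the square key.

Call:
servo_tool(
  plan=[
    [[1,0,0,6,0,0,0],[1,0,0,28,0,0,0],[1,7,-31,0,0,0,0],[1,7,-32,0,0,0,0],[1,0,0,0,0,0,0],[1,0,0,0,0,0,0]],
  ],
)

```text
t: 7.3
tool_pos: [0.5356, -0.0372, 0.1096]
orientation: [-3.12, -0.362, -0.001]
force: [-0.7, 0.1, -0.1]
opening: 0.0004
```

Call:
servo_tool(
  plan=[
    [[1,0,0,-12,0,0,0],[1,0,0,-10,0,0,0],[1,0,0,-3,0,0,0],[1,0,0,-3,0,0,0],[1,0,0,-3,0,0,0],[1,0,0,-2,0,0,0],[1,0,0,0,0,0,0],[1,0,0,0,0,0,0]],
  ],
)

```text
t: 8.1
tool_pos: [0.5353, -0.0363, 0.078]
orientation: [-3.12, -0.365, 0.001]
force: [-8.9, 4.1, 15.4]
opening: 0.0006
```

Square is at its stop. One extra millimetre, then over to the bar, which is (+15, −62) away.

Call:
servo_tool(
  plan=[
    [[1,0,0,-1,0,0,0],[1,0,0,0,0,0,0],[1,0,0,0,0,0,0]],
  ],
)

```text
t: 8.4
tool_pos: [0.5354, -0.0364, 0.0779]
orientation: [-3.12, -0.365, 0.001]
force: [-13.2, 3.6, 23.4]
opening: 0.0003
```

Call:
servo_tool(
  plan=[
    [[1,0,0,6,0,0,0],[1,0,0,28,0,0,0],[1,7,-31,0,0,0,0],[1,8,-31,0,0,0,0],[1,0,0,0,0,0,0],[1,0,0,0,0,0,0]],
  ],
)

```text
t: 9.0
tool_pos: [0.5504, -0.0993, 0.1094]
orientation: [-3.12, -0.362, 0.0]
force: [-0.9, 0.6, -0.6]
opening: 0.0008
```

```bash
python3 snap.py bar1
```

```text
(no output)
```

View pics/bar1.png

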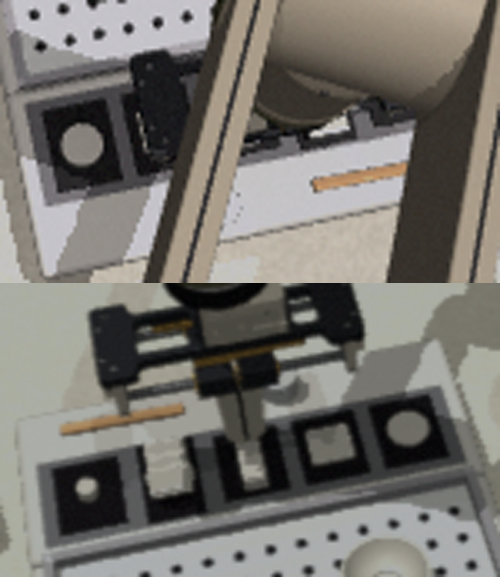

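Round (408,430) and square (330,443) are down, with almost no visible sides. The tips stand over the bar at (243,440). Pressing the bar.

Call:
servo_tool(
  plan=[
    [[1,0,0,-12,0,0,0],[1,0,0,-10,0,0,0],[1,0,0,-3,0,0,0],[1,0,0,-3,0,0,0],[1,0,0,-3,0,0,0],[1,0,0,-2,0,0,0],[1,0,0,-1,0,0,0],[1,0,0,0,0,0,0],[1,0,0,0,0,0,0]],
  ],
)

```text
t: 10.0
tool_pos: [0.5504, -0.0985, 0.0779]
orientation: [-3.12, -0.365, 0.0]
force: [-12.1, 4.1, 22.2]
opening: 0.0004
```

Call:
servo_tool(
  plan=[
    [[1,0,0,6,0,0,0],[1,0,0,30,0,0,0],[1,0,0,45,0,0,0],[1,0,0,45,0,0,0],[1,-30,-35,10,0,0,0],[1,-30,-35,0,0,0,0],[1,-30,-35,0,0,0,0],[1,-30,-35,0,0,0,0],[1,-30,-35,0,0,0,0],[1,-30,-35,0,0,0,0],[1,-30,-35,0,0,0,0],[1,0,0,0,0,0,0]],
  ],
)

```text
t: 11.2
tool_pos: [0.337, -0.3477, 0.2118]
orientation: [3.119, 0.355, -0.002]
force: [0.2, -0.1, 0.5]
opening: 0.0003
```

Call:
servo_tool(
  plan=[
    [[1,-25,-35,0,0,0,0],[1,-25,-35,0,0,0,0],[1,-25,-35,0,0,0,0],[1,0,0,0,0,0,0],[1,0,0,0,0,0,0]],
  ],
)

```text
t: 11.7
tool_pos: [0.2653, -0.449, 0.2113]
orientation: [-3.12, -0.362, -0.0]
force: [-0.6, 0.1, 0.3]
opening: 0.0007
```

```bash
python3 snap.py end
```

```text
(no output)
```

View pics/end.png

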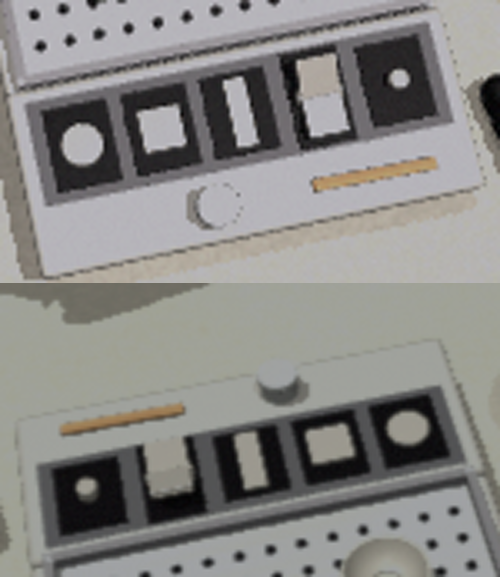

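The unobstructed view shows round (408,428), square (330,443) and bar (250,460) down with thin sides. The rocker's near half is level, the small key (87,488) is still up, and the tin and stick have not moved.

```bash
python3 -c "
from plant import job; print(job.close_job())"
```

```text
the job is handed in; nothing more can be done
None
```

The seed cleaner is started and the job is handed in, at about 11.8 s on the robot's clock. With closed fingers I pushed the rocker's near half down, then pressed the large round, square and bar keys, in that order.

- **Rocker:** the fingertips stopped at about 73.1 mm against about 21 N upward, matching the 73 mm given for level.
- **Keys:** on all three keys the fingertips stopped at about 66.9 mm against 21–23 N, matching the 67 mm for fully in.
- **Last pictures:** taken after backing off, they show the three keys down, the rocker's near half level and the small round key still up. The tin and stick are where they were, and the arm was clear with about zero force. I did not look closely at the bowls, jar and case again, but the fingers only went low over the control row.
- **Disagreement:** the two cameras differed by about 4 mm on the key positions, so I used their average. The rocker hinge read about 12 mm apart between them, so I placed the rocker from the key row instead.
- **Sideways force:** about 11–14 N showed during the presses, well below the limits.

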